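# Pry open the hardware case and stock it with jars

## Robot

A 7-joint arm with a two-finger parallel gripper is mounted at the origin on the work surface. World frame = base frame: x ahead of the robot, y to its left, z up, the work surface at z = 0. Lengths are in m, angles in rad, forces in N, time in s.
With the tool pointing down it reaches from about 0.425 to 1.025 m from the base axis. Payload 3.6 kg.
Tool frame: the origin (TCP) lies midway between the tips of the shut fingers; the grasp point (between the pads) lies 19 mm behind it; z points along the fingers, y is the line along which they close (so a half turn about z gives the same grasp; the last joint's range is limited). The gripper opens to 85 mm and grips with 20 to 120 N. Pads are 22 mm wide; open, the fingers measure 114 mm over their backs; the gripper's body (76 mm by 85 mm) begins 54 mm behind the grasp point. The pads swing forward as they close: fully open they stand 13 mm farther back than shut.
Start: joints at [1.123, 0.591, 0.048, 1.609, -0.033, 0.943, -0.034], TCP at [0.252, -0.68, 0.231] pointing down, gripper open.
Joint ranges: [-2.69, 2.69], [-0.47, 2.24], [-1.27, 1.36], [0.19, 2.51], [-1.53, 4.68], [0.08, 2.07], [-3.09, 3.09]. Speed limits (rad/s): [2.57, 2.57, 3.14, 3.14, 3.14, 3.14, 3.14].

## Interface

Orientations are given as a rotation vector (axis times angle).
In Python, from station import manip gives the robot as it stands. The module is installed in compiled form; this text tells all that it offers.
- The arm moves only by the shell command python3 -m inch 'ROWS' [FORCE]. ROWS is JSON, a list of rows, each a list of 7 numbers: the shift along the tool's x, y, z in m, then the turn, a rotation vector about the tool's x, y, z in degrees, then the finger opening in m, from 0 to 0.0854. A call has 1 to 12 rows; each row is the pose to reach, as a shift and turn from the pose commanded when the call began, along the tool's axes at that moment; what a row does not reach only later rows make up. A row lasts 1/8 s, in which the tool goes at most 62.5 mm and 10.7 degrees, less where a joint would pass 70% of its speed; a pose out of reach is approached as far as the arm can. A call with a gripper value outside its range is refused whole. The fingers move at their own pace and stop on an object; FORCE is the grip in N (left out, the last holds). Time passes only in rows, so rows that repeat a pose let the fingers close. It gives the time, the measured TCP pose, the force, the opening and the grip force at its end, in the units of the state.
- manip.observe(): the state, without advancing time (a new reading comes with each control period).
- manip.grab_frame(name): name is "side" or "top" or "wrist"; returns the picture (480x640x3 uint8, blue, green, red); there is no depth.
- manip.camera_params(name): a dict with "intrinsics" (3x3 intrinsics, pixels), "extrinsics" (4x4, takes a point from world to camera coordinates). Camera axes: x right, y down, z forward; pixel columns grow to the right and rows downward; lengths in m; the calibration is good to about 2 mm. A picture is of the moment at which its call begins: read the wrist's pose just before it. camera_params takes no time and is no camera call; for the wrist camera it gives the pose at the moment of the call.
- manip.job_done(): hands the job in; it is judged then, once.
The state is a dict: "t": time; "joint_positions": joint angles; "qvel": joint speeds; "effort": joint torques, N m; "position": TCP position; "tcp_rot": TCP orientation; "ft_force": force on the tool from outside, world axes, zero at the start; "moment": the same for the moment, N m; "grip_width": opening from 0.0 (shut) to 1.0 (fully open); "grasp_force": force on a finger pad.
Only numpy, scipy, OpenCV 4.12 (cv2) and the standard library are available. Lean on these libraries where they do the work, as an engineer would, in place of code of your own. Each camera call takes 0.05 s, during which the arm holds its last target. There are 200 camera calls.

## Task

Use the pry blade in the slot at the front of the red case to lever its lid up, and swing the lid right open. Stand every jar of hardware that is on the bench upright inside the case, setting each down gently rather than dropping it, while the lid stays open; when all are in, close the lid fully. Leave the pry blade lying on its rubber mat and do not disturb the other things on the bench.

Things in the scene. Friction and masses are not known exactly. Their poses are not given: they have to be found in the camera images.
- case: red steel hardware case, fixed to the bench, 160 (its x) by 290 (its y) by 85 mm tall without the lid, walls and floor 5 mm thick, so inside it is 150 by 280 mm and the floor is 5 mm above its origin; origin: centre of its underside; -x is its front (faces about world -y), +x its back, where the lid is hinged; z up
- slot (a point): middle of the prying slot, on the outer face of the case's front wall: a notch 80 mm wide (case y) and 12 mm high between the wall (73 mm above the bench) and the underside of the closed lid (85 mm above the bench); the point is at 79 mm; axes as the case
- hinge (a point): middle of the lid's hinge line, at the top of the case's back wall, 85 mm above the bench; the hinge line runs along the case's y; axes as the case
- lid (a joint): hinge angle of the case's flat red lid (160 by 290 by 6 mm, flush with the case all round, no handle; a bright steel strip 80 mm long on its top marks the front edge over the prying slot): 0 shut, grows as the front edge rises, at most 1.75 (leaning back a little); the hinge is stiff, so the lid stays where it is left
- lid_front (a point): middle of the lid's front edge, on the underside; moves with the lid; its x points along the lid towards the hinge, its z out of the lid's upper face
- pry: pry blade, 190 mm long: wooden handle 95 by 22 mm, 24 mm high, and a flat steel blade 34 mm wide and 3 mm thick reaching 95 mm past it at half the handle's height; lies flat on the mat; origin: underside, at the handle's blade end; x points to the blade's tip, the handle lies from x = -95 mm to 0, y across, z up
- pry_tip (a point): middle of the pry blade's tip edge, 95 mm ahead of the pry blade's origin and 12 mm above its underside; axes as the pry blade
- mat: black rubber tool mat, fixed, 130 (its x) by 210 (its y) by 4 mm; origin: centre of its underside
- jar1: straight round clear plastic jar of small hardware with a black screw cap of the same width, 48 mm across, 56 mm tall, closed, heavy at the bottom, stands upright on the bench; origin: centre of its underside, z up. May be absent
- jar2: straight round clear plastic jar of small hardware with a black screw cap of the same width, 48 mm across, 56 mm tall, closed, heavy at the bottom, stands upright on the bench; origin: centre of its underside, z up. May be absent
- jar3: straight round clear plastic jar of small hardware with a black screw cap of the same width, 54 mm across, 50 mm tall, closed, heavy at the bottom, stands upright on the bench; origin: centre of its underside, z up. May be absent
- jar4: straight round clear plastic jar of small hardware with a black screw cap of the same width, 54 mm across, 50 mm tall, closed, heavy at the bottom, stands upright on the bench; origin: centre of its underside, z up. May be absent
- nut: big steel nut, about 46 mm across, 22 mm high. A bystander: leave it where it is. Origin: centre of its underside
- wrench: steel wrench lying flat, about 180 mm long. A bystander: leave it where it is. Origin: centre of its underside
- tape: yellow roll of tape lying flat, 90 mm across, 25 mm high. A bystander: leave it where it is. Origin: centre of its underside
- bottle: pink plastic bottle standing, 70 mm across, 190 mm tall. A bystander: leave it where it is. Origin: centre of its underside
- carton: small cardboard carton, 100 by 70 by 45 mm. A bystander: leave it where it is. Origin: centre of its underside
- elbow: brass pipe elbow lying flat, about 60 mm, 34 mm high. A bystander: leave it where it is. Origin: centre of its underside
- bolt: short thick steel bolt with a nut, lying, 82 mm long, 28 mm high. A bystander: leave it where it is. Origin: centre of its underside
Mind the look-alikes: they are no part of the job. Leave any pink look-alike of the jar3 alone.

How it is judged:
On the way, in this order (a step that is already met when the one before it is completed fails the run):
1. the pry blade, under the lid's front part, has levered the lid up by more than 0.25 rad, with no finger on the case or lid (value of joint lid above 0.25 rad and contact force between pry and case above 0.2 N and contact force between the fingers and case below 0.2 N and x of pry_tip in the frame of lid_front between 0 and 0.12 m and z of pry_tip in the frame of lid_front between -0.03 and 0.006 m), for 0.1 s.
2. every jar stands upright on the case's floor with the lid open by more than 1.2 rad (x of jar1 in the frame of case between -0.07 and 0.07 m and y of jar1 in the frame of case between -0.135 and 0.135 m and z of jar1 in the frame of case between -0.005 and 0.012 m and angle between each of jar1, jar2, jar3, jar4's own z axis and vertical below 0.15 rad and x of jar2 in the frame of case between -0.07 and 0.07 m and y of jar2 in the frame of case between -0.135 and 0.135 m and z of jar2 in the frame of case between -0.005 and 0.012 m and x of jar3 in the frame of case between -0.07 and 0.07 m and y of jar3 in the frame of case between -0.135 and 0.135 m and z of jar3 in the frame of case between -0.005 and 0.012 m and x of jar4 in the frame of case between -0.07 and 0.07 m and y of jar4 in the frame of case between -0.135 and 0.135 m and z of jar4 in the frame of case between -0.005 and 0.012 m and value of joint lid above 1.2 rad), for 0.2 s.
At the end, for the whole second after the job is handed in: every jar present stands upright (within 0.15 rad) and at rest on the floor inside the case; the lid is shut to within 0.05 rad; the pry blade lies flat and at rest with the middle of its length over the mat (x of jar1 in the frame of case between -0.07 and 0.07 m and y of jar1 in the frame of case between -0.135 and 0.135 m and z of jar1 in the frame of case between -0.005 and 0.012 m and angle between each of jar1, jar2, jar3, jar4's own z axis and vertical below 0.15 rad and x of jar2 in the frame of case between -0.07 and 0.07 m and y of jar2 in the frame of case between -0.135 and 0.135 m and z of jar2 in the frame of case between -0.005 and 0.012 m and x of jar3 in the frame of case between -0.07 and 0.07 m and y of jar3 in the frame of case between -0.135 and 0.135 m and z of jar3 in the frame of case between -0.005 and 0.012 m and x of jar4 in the frame of case between -0.07 and 0.07 m and y of jar4 in the frame of case between -0.135 and 0.135 m and z of jar4 in the frame of case between -0.005 and 0.012 m and linear speed of each of jar1, jar2, jar3, jar4, pry below 0.03 m/s and value of joint lid below 0.05 rad and velocity of joint lid below 0.05 rad/s and x of pry in the frame of mat between -0.075 and 0.075 m and y of pry in the frame of mat between -0.105 and 0.105 m and height (world z) of pry below 0.012 m and angle between pry's own z axis and vertical below 0.12 rad); the robot touches nothing.
It fails at once if another thing on the bench is pushed more than 50 mm away (distance of any of nut, wrench, tape, bottle, carton, elbow, bolt from where it was at the start of the episode above 0.05 m).
It fails at once if the pink bottle is knocked over (angle between bottle's own z axis and vertical above 0.6 rad).
It fails at once if a jar is let fall into the case from a height of more than about 30 mm ((linear speed of jar1 above 0.6 m/s and contact force between the fingers and jar1 below 0.05 N and x of jar1 in the frame of case between -0.07 and 0.07 m and y of jar1 in the frame of case between -0.135 and 0.135 m and z of jar1 in the frame of case between 0.013 and 0.2 m) or (linear speed of jar2 above 0.6 m/s and contact force between the fingers and jar2 below 0.05 N and x of jar2 in the frame of case between -0.07 and 0.07 m and y of jar2 in the frame of case between -0.135 and 0.135 m and z of jar2 in the frame of case between 0.013 and 0.2 m) or (linear speed of jar3 above 0.6 m/s and contact force between the fingers and jar3 below 0.05 N and x of jar3 in the frame of case between -0.07 and 0.07 m and y of jar3 in the frame of case between -0.135 and 0.135 m and z of jar3 in the frame of case between 0.013 and 0.2 m) or (linear speed of jar4 above 0.6 m/s and contact force between the fingers and jar4 below 0.05 N and x of jar4 in the frame of case between -0.07 and 0.07 m and y of jar4 in the frame of case between -0.135 and 0.135 m and z of jar4 in the frame of case between 0.013 and 0.2 m)).
Of jar1, jar2, jar3, jar4 only 2 to 4 are there at a start; the rules pass over those that are not, and their reading is None.
At some moment in a run one of jar1, jar2, jar3, jar4 may be knocked a few centimetres aside while the robot is not near it.
It also fails if it takes over 210 s, if anything falls off the work surface, if the arm or the gripper's body presses on something with over 40 N, if the wrist force passes 120 N, or if a joint passes its speed limit or range.

## Working session

There is one attempt and no reset: what is moved stays moved. The work goes in short steps, Python scripts to look and compute and a shell command to move; the robot and the scene stay as the last step left them, time stands still between calls to the robot, and variables do not carry over. Pictures are saved under pics/ and viewed, at most 15 in all, crops included, and the job is handed in when it is done.

```bash
mkdir -p pics; cat > h.py <<'E'
import numpy as np, cv2
from scipy.spatial.transform import Rotation as R
from station import manip
def snap(n,f):
    P=manip.camera_params(n); im=manip.grab_frame(n); cv2.imwrite('pics/'+f,im); np.savez('pics/'+f+'.npz',K=P['intrinsics'],E=P['extrinsics']); return im
def load(f):
    d=np.load('pics/'+f+'.npz'); return cv2.imread('pics/'+f),np.array(d['K']),np.array(d['E'])
def ray(K,E,u,v,z):
    d=E[:3,:3].T@np.linalg.solve(K,[u,v,1]); c=-E[:3,:3].T@E[:3,3]
    return c+d*(z-c[2])/d[2]
def proj(K,E,p):
    q=K@(E[:3,:3]@np.asarray(p)+E[:3,3]); return q[:2]/q[2]
def st():
    s=manip.observe(); print('t',round(s['t'],2),'p',np.round(s['position'],4),'R',np.round(R.from_rotvec(s['tcp_rot']).as_matrix(),3).tolist(),'F',np.round(s['ft_force'],1),'M',np.round(s['moment'],2),'g',round(s['grip_width'],3),round(s['grasp_force'],1)); return s
def rel(p,Rm=None):
    "shift and turn(deg) in the tool axes to world TCP p, rotation Rm"
    s=manip.observe(); R0=R.from_rotvec(s['tcp_rot']); print('shift',np.round(R0.inv().apply(np.array(p)-s['position']),4))
    if Rm is not None: print('turn',np.round((R0.inv()*R.from_matrix(Rm)).as_rotvec(degrees=True),2))
E
python3 - <<'E'
from h import *
s=st()
for n in('top','side','wrist'):
    snap(n,n+'0.png'); _,K,E=load(n+'0.png'); print(n,np.round(-E[:3,:3].T@E[:3,3],3),np.round(E[:3,:3].T@[0,0,1],3),K[0,0])
E
```

```text
t 0.0 p [ 0.2516 -0.6791  0.2301] R [[0.938, 0.347, -0.001], [0.347, -0.938, 0.002], [-0.0, -0.002, -1.0]] F [-0.2 -0.  -0.2] M [-0.06  0.   -0.03] g 0.995 0.0
top [ 0.442 -0.087  1.144] [ 0.139 -0.005 -0.99 ] 476.47719500162253
side [0.113 0.452 0.811] [ 0.467 -0.535 -0.704] 509.38914025465374
wrist [ 0.324 -0.652  0.372] [-0.288 -0.104 -0.952] 332.76159389731595
```

View pics/top0.png

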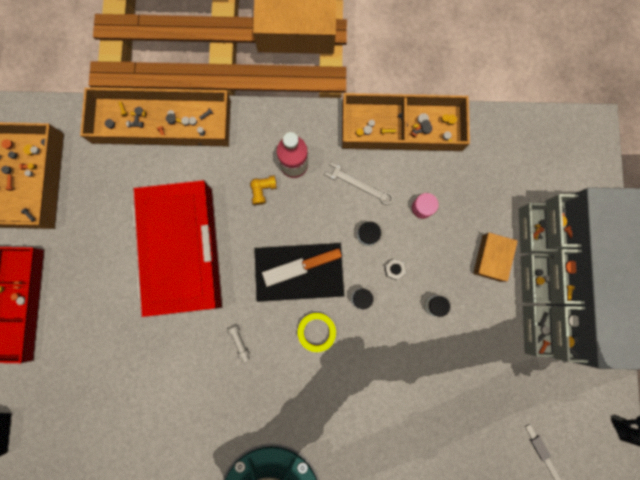

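View pics/side0.png

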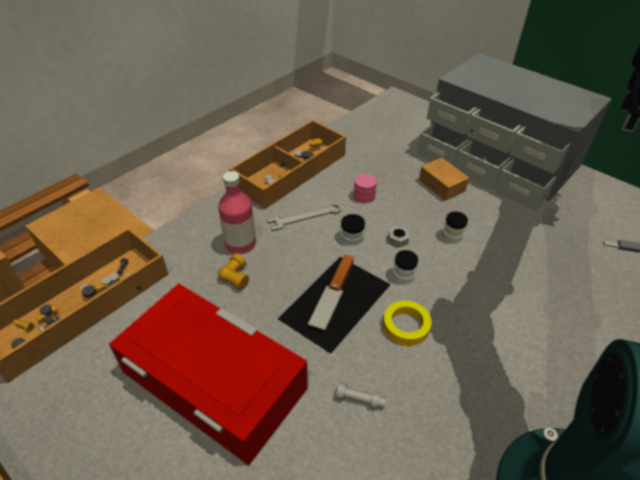

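The top view shows three jars at about (370,233), (363,298) and (438,306). The case is at (175,248) with its strip at (207,243), the mat at (300,272) with the pry on it, and the handle at (322,260). The side view agrees. Next I measure all of these.

```bash
cat > m.py <<'E'
from h import *
top,K,E=load('top0.png'); sd,K2,E2=load('side0.png')
def blobs(im,lo,hi,roi,amin=60):
    m=cv2.inRange(cv2.cvtColor(im,cv2.COLOR_BGR2HSV),np.array(lo),np.array(hi)); k=np.zeros_like(m); x0,y0,x1,y1=roi; k[y0:y1,x0:x1]=m[y0:y1,x0:x1]
    return [c for c in cv2.findContours(k,cv2.RETR_EXTERNAL,cv2.CHAIN_APPROX_NONE)[0] if cv2.contourArea(c)>amin]
if __name__=='__main__':
    r=blobs(top,(0,150,80),(8,255,255),(110,160,230,340),2000)[0]
    b=cv2.boxPoints(cv2.minAreaRect(r)); 
    q=cv2.approxPolyDP(cv2.convexHull(r),5,True)[:,0]; print('lid px',q.tolist())
    for u,v in q: print(' lid z.091',ray(K,E,u,v,.091)[:2].round(4))
    for c in blobs(top,(0,0,120),(180,90,255),(195,215,220,275),40):
        for u,v in cv2.boxPoints(cv2.minAreaRect(c)): print(' strip',ray(K,E,u,v,.0915)[:2].round(4))
    for c in blobs(top,(5,150,60),(20,255,255),(255,240,345,300)):
        for u,v in cv2.boxPoints(cv2.minAreaRect(c)): print(' handle z.028',ray(K,E,u,v,.028)[:2].round(4))
    for c in blobs(top,(0,0,120),(180,90,255),(258,250,310,295)):
        for u,v in cv2.boxPoints(cv2.minAreaRect(c)): print(' blade z.0175',ray(K,E,u,v,.0175)[:2].round(4))
    for c in blobs(top,(0,0,0),(180,255,45),(240,235,350,310),1000):
        for u,v in cv2.boxPoints(cv2.minAreaRect(c)): print(' mat',ray(K,E,u,v,.004)[:2].round(4))
    tops=[(370,231),(363,296),(438,304)]; sides=[(352,222),(405,258),(457,218)]
    for a,s in zip(tops,sides):
        o=[]
        for im,(u,v) in((top,a),(sd,s)):
            for c in blobs(im,(0,0,0),(180,255,60),(u-18,v-18,u+18,v+18)):
                (x,y),wh,_=cv2.minAreaRect(c); o.append((x,y)); print('cap px',round(x,1),round(y,1),np.round(wh,1))
        for h in(.05,.056): print(h,ray(K,E,*o[0],h)[:2].round(4),ray(K2,E2,*o[-1],h)[:2].round(4))
    print('shadow-free others: bottle',ray(K,E,291,141,.18),'elbow',ray(K,E,262,190,.02),'tape',ray(K,E,317,333,.02),'bolt',ray(K,E,238,342,.02),'nut',ray(K,E,396,270,.02))
E
python3 m.py
```

```text
lid px [[202, 180], [215, 307], [142, 316], [134, 188]]
 lid z.091 [0.7061 0.1688]
 lid z.091 [0.4227 0.1257]
 lid z.091 [0.4004 0.2832]
 lid z.091 [0.6844 0.3209]
 strip [0.6004 0.1644]
 strip [0.6018 0.1506]
 strip [0.5253 0.1409]
 strip [0.524  0.1546]
 strip [0.6262 0.1354]
 strip [0.6264 0.1265]
 strip [0.5122 0.1211]
 strip [0.512  0.1299]
 handle z.028 [ 0.5359 -0.0604]
 handle z.028 [ 0.5663 -0.1459]
 handle z.028 [ 0.5417 -0.1545]
 handle z.028 [ 0.5114 -0.0691]
 blade z.0175 [0.5048 0.0351]
 blade z.0175 [ 0.5405 -0.0589]
 blade z.0175 [ 0.5072 -0.0716]
 blade z.0175 [0.4717 0.022 ]
 mat [0.5617 0.0562]
 mat [ 0.5779 -0.1493]
 mat [ 0.4541 -0.158 ]
 mat [0.4385 0.0444]
cap px 369.0 232.5 [21. 20.]
cap px 352.5 224.0 [18. 23.]
0.05 [ 0.5993 -0.2147] [ 0.5961 -0.2061]
0.056 [ 0.5985 -0.214 ] [ 0.5922 -0.2009]
cap px 362.0 298.0 [18. 18.]
cap px 406.0 260.0 [18. 22.]
0.05 [ 0.4483 -0.1993] [ 0.4475 -0.1965]
0.056 [ 0.4483 -0.1986] [ 0.4449 -0.1914]
cap px 438.5 306.0 [18. 19.]
cap px 456.0 220.0 [16. 20.]
0.05 [ 0.4336 -0.3735] [ 0.4352 -0.3707]
0.056 [ 0.4336 -0.3719] [ 0.4327 -0.3642]
shadow-free others: bottle [ 0.77153876 -0.03498782  0.18      ] elbow [0.70209333 0.04030583 0.02      ] tape [ 0.36629651 -0.09852698  0.02      ] bolt [0.34264536 0.08325515 0.02      ] nut [ 0.51549879 -0.28229111  0.02      ]
```

```bash
python3 - <<'E'
from h import *
def Rt(a): # tool down, tool x at yaw a deg
    a=np.radians(a); return np.array([[np.cos(a),np.sin(a),0],[np.sin(a),-np.cos(a),0],[0,0,-1]])
rel([.529,-.081,.20],Rt(-69.8)); 
E
cat >> h.py <<'E'
def Rt(a,pitch=0):
    a=np.radians(a); return np.array([[np.cos(a),np.sin(a),0],[np.sin(a),-np.cos(a),0],[0,0,-1]])@R.from_euler('y',pitch,degrees=True).as_matrix()
E
```

```text
shift [ 0.4679 -0.4645  0.0311]
turn [-8.000e-02  9.000e-02  9.013e+01]
```

```bash
python3 -m inch '[[0.468,-0.4645,0.03,0,0,90,0.06],[0.468,-0.4645,0.03,0,0,90,0.06],[0.468,-0.4645,0.03,0,0,90,0.06],[0.468,-0.4645,0.03,0,0,90,0.06],[0.468,-0.4645,0.03,0,0,90,0.06],[0.468,-0.4645,0.03,0,0,90,0.06],[0.468,-0.4645,0.03,0,0,90,0.06],[0.468,-0.4645,0.03,0,0,90,0.06],[0.468,-0.4645,0.03,0,0,90,0.06],[0.468,-0.4645,0.03,0,0,90,0.06],[0.468,-0.4645,0.03,0,0,90,0.06],[0.468,-0.4645,0.03,0,0,90,0.06]]'
python3 -m inch '[[0,0,0,0,0,0,0.06],[0,0,0,0,0,0,0.06],[0,0,0,0,0,0,0.06],[0,0,0,0,0,0,0.06]]'
python3 - <<'E'
from h import *
rel([.529,-.081,.20],Rt(-69.8)); print(manip.observe()['joint_positions']); snap('wrist','w1.png')
E
```

```text
t: 1.65
position: [0.5307, -0.0774, 0.2008]
tcp_rot: [-2.585, 1.784, 0.001]
ft_force: [-0.2, -0.1, -0.2]
grip_width: 0.703
grasp_force: 0.0
t: 2.15
position: [0.5291, -0.0825, 0.2014]
tcp_rot: [2.577, -1.796, 0.0]
ft_force: [-0.1, -0.6, -0.1]
grip_width: 0.701
grasp_force: 0.0
shift [-0.0015 -0.0004  0.0014]
turn [-0.   -0.01  0.04]
[-0.24394175  0.42215953  0.41713464  2.07581171 -0.26267322  0.69314394
 -2.44412529]
```

View pics/w1.png

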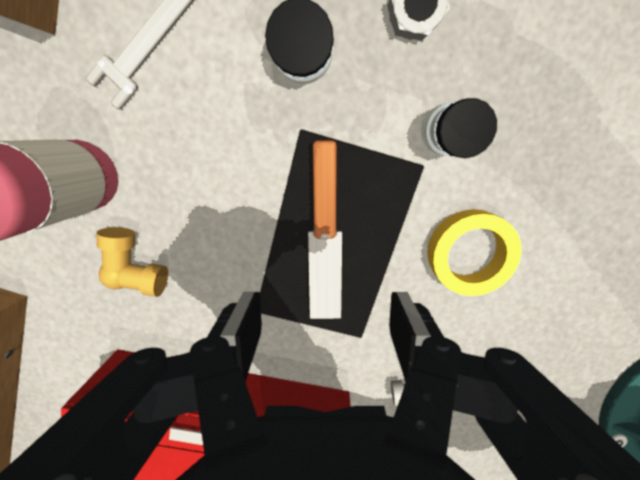

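The wrist view shows the handle at (325,190) and the blade at (325,275), lined up with the image's vertical, so yaw is right. I'll measure position from this view.

```bash
python3 - <<'E'
from h import *
from m import blobs
im,K,E=load('w1.png')
for lo,hi,roi,z in(((5,130,60),(20,255,255),(295,130,350,245),.028),((0,0,120),(180,90,255),(300,228,350,325),.0175)):
    for c in blobs(im,lo,hi,roi,300):
        for u,v in cv2.boxPoints(cv2.minAreaRect(c)): print(z,(u,v),ray(K,E,u,v,z)[:2].round(4))
s=st()
E
```

```text
0.028 (np.float32(312.0), np.float32(140.0)) [ 0.5642 -0.1454]
0.028 (np.float32(336.0), np.float32(140.0)) [ 0.5437 -0.1529]
0.028 (np.float32(336.0), np.float32(237.0)) [ 0.5109 -0.0665]
0.028 (np.float32(312.0), np.float32(237.0)) [ 0.5333 -0.0583]
0.0175 (np.float32(308.0), np.float32(231.0)) [ 0.5386 -0.0597]
0.0175 (np.float32(341.0), np.float32(231.0)) [ 0.5069 -0.0713]
0.0175 (np.float32(341.0), np.float32(318.0)) [0.4707 0.023 ]
0.0175 (np.float32(308.0), np.float32(318.0)) [0.5052 0.0357]
t 2.2 p [ 0.5292 -0.0823  0.2014] R [[0.346, -0.938, 0.0], [-0.938, -0.346, -0.0], [0.0, -0.0, -1.0]] F [-0.6 -0.7  0.1] M [ 0.03 -0.06  0.01] g 0.704 0.0
```

```bash
python3 -m inch '[[0,0,0.06,0,0,0,0.05],[0,0,0.12,0,0,0,0.05],[0,0,0.165,0,0,0,0.05],[0,0,0.185,0,0,0,0.05],[0,0,0.192,0,0,0,0.05],[0,0,0.193,0,0,0,0.05],[0,0,0.193,0,0,0,0.0],[0,0,0.193,0,0,0,0.0],[0,0,0.193,0,0,0,0.0],[0,0,0.193,0,0,0,0.0],[0,0,0.193,0,0,0,0.0],[0,0,0.193,0,0,0,0.0]]' 110
python3 -m inch '[[0,0,0,0,0,0,0],[0,0,-0.01,0,0,0,0],[0,0,-0.06,0,0,0,0],[0,0,-0.12,0,0,0,0],[0,0,-0.12,0,0,0,0],[0,0,-0.12,0,0,0,0]]' 110
python3 - <<'E'
from h import *
s=st(); snap('wrist','w2.png');snap('side','s2.png')
c=np.array([.5534,.2246]);cx=np.array([-.141,.990])
print('yaw target -81.9'); f=c-.08*cx
print('front mid',f)
E
```

```text
t: 3.7
position: [0.5301, -0.0818, 0.0098]
tcp_rot: [-2.578, 1.794, -0.003]
ft_force: [0.1, 0.5, 4.7]
grip_width: 0.23
grasp_force: 108.2
t: 4.45
position: [0.5289, -0.0811, 0.1288]
tcp_rot: [-2.579, 1.793, 0.0]
ft_force: [0.6, 0.1, -1.1]
grip_width: 0.231
grasp_force: 108.1
t 4.45 p [ 0.5289 -0.0811  0.1288] R [[0.348, -0.937, 0.0], [-0.937, -0.348, 0.001], [-0.0, -0.0, -1.0]] F [ 0.6  0.1 -1.1] M [ 0.03  0.04 -0.04] g 0.231 108.1
yaw target -81.9
front mid [0.56468 0.1454 ]
```

View pics/w2.png

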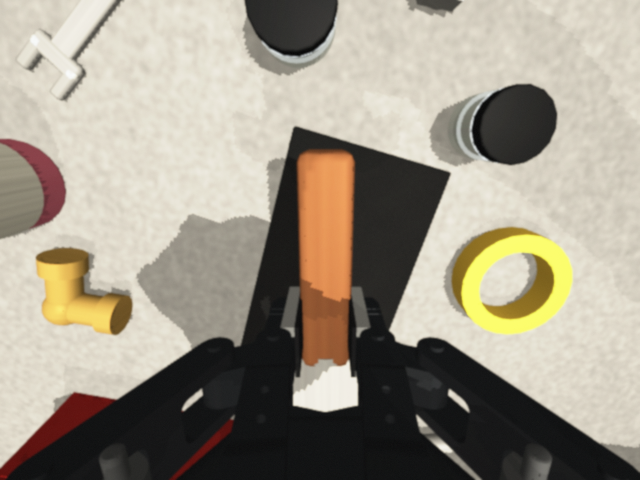

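```bash
python3 - <<'E'
from h import *
from m import blobs
im,K,E=load('s2.png')
tcp=np.array([.5289,-.0811,.1288]);p=np.array([-.348,.937,0]);n=np.array([.937,.348,0])
for z in(.006,): print([proj(K,E,tcp+[0,0,z]+p*d+n*w).round(1).tolist() for d,w in((.118,-.017),(.118,.017),(.06,-.017),(.06,.017))])
cv2.imwrite('pics/s2c.png',cv2.resize(im[220:420,240:440],None,fx=3,fy=3))
rel([.5856,-.0011,.079],Rt(-81.9))
E
```

```text
[[326.6, 289.0], [308.2, 283.3], [338.1, 265.7], [320.5, 260.5]]
shift [-0.055  -0.0819  0.0482]
turn [ 0.14  0.07 12.25]
```

View pics/s2c.png

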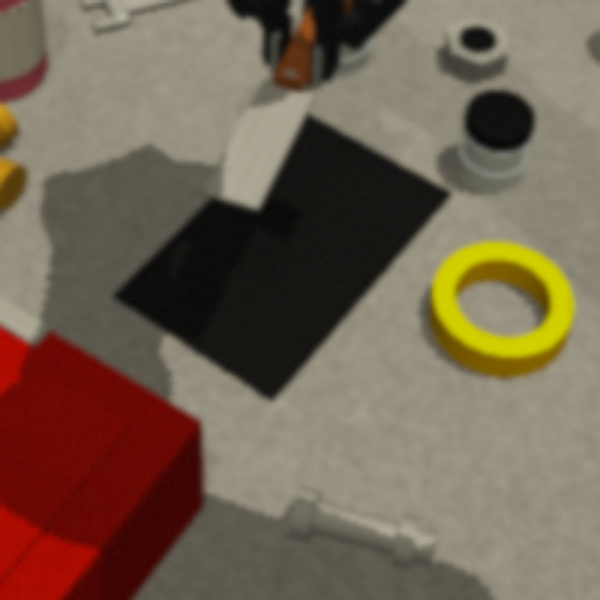

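Grip is good: in the crop the tip corners lie within about 2 px of the prediction. Now the pre-insertion pose.

```bash
python3 -m inch '[[-0.015,-0.02,0,0,0,3,0],[-0.03,-0.045,0.02,0,0,6,0],[-0.045,-0.065,0.04,0,0,9,0],[-0.055,-0.082,0.054,0,0,12.2,0],[-0.055,-0.082,0.054,0,0,12.2,0],[-0.055,-0.082,0.054,0,0,12.2,0],[-0.055,-0.082,0.054,0,0,12.2,0]]'
python3 - <<'E'
from h import *
s=st(); rel([.5856,-.0011,.0745],Rt(-81.9)); snap('side','s3.png');snap('top','t3.png'); snap('wrist','w3.png')
a=cv2.imread('pics/s3.png')[180:400,180:400]; b=cv2.imread('pics/t3.png')[180:320,150:340]
cv2.imwrite('pics/s3c.png',np.hstack([cv2.resize(a,(400,400)),cv2.resize(b,(400,400*140//190)) if 0 else cv2.resize(b,(400,400))]))
E
```

```text
t: 5.42
position: [0.5865, -0.0032, 0.0747]
tcp_rot: [2.371, -2.06, 0.0]
ft_force: [0.3, -0.6, -1.3]
grip_width: 0.227
grasp_force: 108.1
t 5.42 p [ 0.5865 -0.0032  0.0747] R [[0.14, -0.99, -0.0], [-0.99, -0.14, -0.001], [0.001, 0.0, -1.0]] F [ 0.3 -0.6 -1.3] M [ 0.02  0.04 -0.08] g 0.227 108.1
shift [-0.0022  0.0006  0.0002]
turn [ 0.01 -0.03 -0.07]
```

View pics/s3c.png

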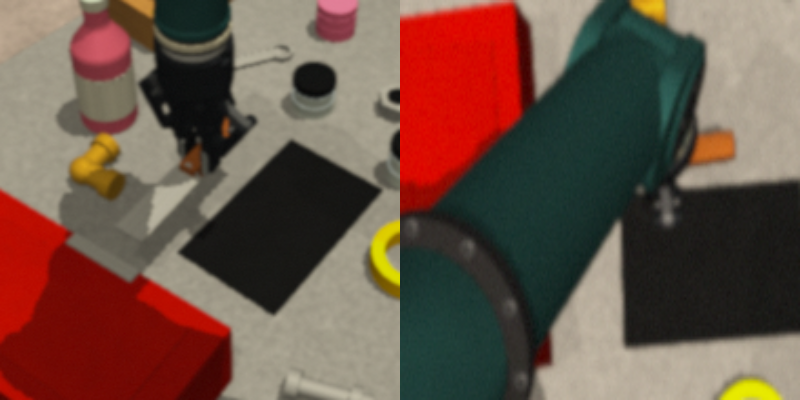

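The blade points at the strip and lies just in front of it. I'll advance in small steps and watch the force.

```bash
python3 -m inch '[[-0.01,0,0,0,0,0,0],[-0.02,0,0,0,0,0,0],[-0.026,0,0,0,0,0,0],[-0.032,0,0,0,0,0,0],[-0.038,0,0,0,0,0,0],[-0.044,0,0,0,0,0,0],[-0.044,0,0,0,0,0,0],[-0.044,0,0,0,0,0,0]]'
python3 -c "
from h import *
st()"
```

```text
t: 6.58
position: [0.5809, 0.0416, 0.0743]
tcp_rot: [2.373, -2.059, 0.0]
ft_force: [-0.3, -1.4, -1.4]
grip_width: 0.229
grasp_force: 108.0
t 6.58 p [0.5809 0.0416 0.0743] R [[0.141, -0.99, 0.0], [-0.99, -0.141, -0.0], [0.0, -0.0, -1.0]] F [-0.3 -1.4 -1.4] M [-0.   -0.03 -0.03] g 0.229 108.0
```

```bash
python3 -m inch '[[-0.008,0,0,0,0,0,0],[-0.016,0,0,0,0,0,0],[-0.024,0,0,0,0,0,0],[-0.032,0,0,0,0,0,0],[-0.04,0,0,0,0,0,0],[-0.042,0,0,0,0,0,0],[-0.042,0,0,0,0,0,0]]'
python3 -m inch '[[0,0,-0.002,0,0,0,0],[0,0,-0.004,0,0,0,0],[0,0,-0.006,0,0,0,0],[0,0,-0.008,0,0,0,0],[0,0,-0.01,0,0,0,0],[0,0,-0.012,0,0,0,0],[0,0,-0.012,0,0,0,0]]' 120
python3 -c "
from h import *
st()"
```

```text
t: 7.45
position: [0.5749, 0.0836, 0.0743]
tcp_rot: [2.373, -2.058, 0.0]
ft_force: [0.4, -0.8, -1.4]
grip_width: 0.229
grasp_force: 108.0
t: 8.32
position: [0.575, 0.0833, 0.0864]
tcp_rot: [2.373, -2.058, 0.0]
ft_force: [-0.3, -1.4, -4.6]
grip_width: 0.228
grasp_force: 120.0
t 8.32 p [0.575  0.0833 0.0864] R [[0.141, -0.99, 0.0], [-0.99, -0.141, -0.0], [0.0, -0.0, -1.0]] F [-0.3 -1.4 -4.6] M [-0.52 -0.17 -0.05] g 0.228 120.0
```

```bash
python3 -m inch '[[0,0,-0.005,0,0,0,0],[0,0,-0.01,0,0,0,0],[0,0,-0.015,0,0,0,0],[0,0,-0.02,0,0,0,0],[0,0,-0.025,0,0,0,0],[0,0,-0.03,0,0,0,0],[0,0,-0.035,0,0,0,0],[0,0,-0.04,0,0,0,0],[0,0,-0.04,0,0,0,0]]' 120
python3 - <<'E'
from h import *
st(); snap('side','s4.png')
cv2.imwrite('pics/s4c.png',cv2.imread('pics/s4.png')[120:480,80:480])
E
```

```text
t: 9.45
position: [0.5752, 0.0832, 0.1268]
tcp_rot: [-2.373, 2.058, -0.001]
ft_force: [-0.9, -0.1, -3.0]
grip_width: 0.219
grasp_force: 120.1
t 9.45 p [0.5752 0.0832 0.1268] R [[0.141, -0.99, 0.001], [-0.99, -0.141, -0.0], [0.0, -0.001, -1.0]] F [-0.9 -0.1 -3. ] M [-0.28  0.03  0.01] g 0.219 120.1
```

View pics/s4c.png

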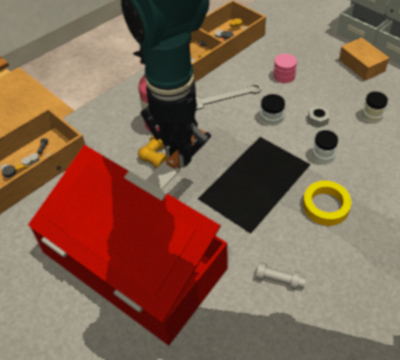

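The lid is up about 0.4 rad with the blade under it. Now I push it along its arc.

```bash
python3 -m inch '[[-0.009,0,-0.016,0,0,0,0],[-0.016,0,-0.025,0,0,0,0],[-0.024,0,-0.034,0,0,0,0],[-0.033,0,-0.042,0,0,0,0],[-0.042,0,-0.049,0,0,0,0],[-0.052,0,-0.054,0,0,0,0],[-0.063,0,-0.059,0,0,0,0],[-0.063,0,-0.059,0,0,0,0]]' 120
python3 -c "
from h import *
st()"
```

```text
t: 10.5
position: [0.566, 0.1485, 0.1856]
tcp_rot: [-2.375, 2.054, 0.002]
ft_force: [-0.3, -0.2, -1.0]
grip_width: 0.221
grasp_force: 120.5
t 10.5 p [0.566  0.1485 0.1856] R [[0.144, -0.99, 0.0], [-0.99, -0.144, 0.002], [-0.002, -0.0, -1.0]] F [-0.3 -0.2 -1. ] M [ 0.13 -0.01  0.01] g 0.221 120.5
```

```bash
python3 -m inch '[[-0.011,0,-0.003,0,0,0,0],[-0.022,0,-0.006,0,0,0,0],[-0.033,0,-0.007,0,0,0,0],[-0.045,0,-0.008,0,0,0,0],[-0.052,0,-0.008,0,0,0,0],[-0.052,0,-0.008,0,0,0,0]]' 120
python3 - <<'E'
from h import *
st(); snap('side','s5.png')
cv2.imwrite('pics/s5c.png',cv2.imread('pics/s5.png')[80:480,40:480])
E
```

```text
t: 11.25
position: [0.5582, 0.199, 0.193]
tcp_rot: [-2.375, 2.056, 0.002]
ft_force: [-0.3, 0.1, -2.2]
grip_width: 0.228
grasp_force: 120.5
t 11.25 p [0.5582 0.199  0.193 ] R [[0.143, -0.99, -0.001], [-0.99, -0.143, 0.001], [-0.001, 0.001, -1.0]] F [-0.3  0.1 -2.2] M [0.03 0.02 0.01] g 0.228 120.5
```

View pics/s5c.png

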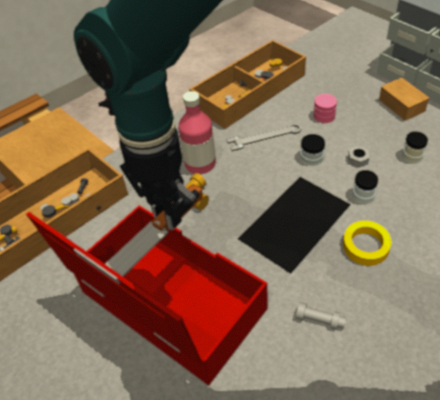

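The lid stands at about 1.6 rad and the case is empty. I'll retract and put the pry back.

```bash
python3 -m inch '[[0.04,0,0,0,0,0,0],[0.09,0,0,0,0,0,0],[0.14,0,0,0,0,0,0],[0.19,0,0,0,0,0,0],[0.24,0,0,0,0,0,0],[0.28,0,0,0,0,0,0],[0.28,0,0,0,0,0,0]]' 110
python3 -c "
from h import *
rel([.530,-.0818,.04],Rt(-69.8))"
```

```text
t: 12.18
position: [0.5982, -0.0852, 0.194]
tcp_rot: [2.364, -2.067, 0.004]
ft_force: [0.3, 0.6, -1.0]
grip_width: 0.227
grasp_force: 120.5
shift [-0.0129  0.0673  0.1539]
turn [ -0.04  -0.15 -12.53]
```

```bash
python3 -m inch '[[-0.006,0.03,0.04,0,0,-6,0],[-0.013,0.06,0.08,0,0,-12.4,0],[-0.013,0.067,0.13,0,0,-12.4,0],[-0.013,0.067,0.154,0,0,-12.4,0],[-0.013,0.067,0.168,0,0,-12.4,0],[-0.013,0.067,0.178,0,0,-12.4,0],[-0.013,0.067,0.184,0,0,-12.4,0],[-0.013,0.067,0.184,0,0,-12.4,0]]'
python3 -c "
from h import *
st()"
```

```text
t: 13.18
position: [0.531, -0.0765, 0.01]
tcp_rot: [-2.581, 1.789, -0.002]
ft_force: [0.8, -0.3, -1.3]
grip_width: 0.225
grasp_force: 120.7
t 13.18 p [ 0.531  -0.0765  0.01  ] R [[0.351, -0.936, 0.002], [-0.936, -0.351, -0.0], [0.001, -0.002, -1.0]] F [ 0.8 -0.3 -1.3] M [ 0.01  0.03 -0.  ] g 0.225 120.7
```

```bash
python3 -m inch '[[0,0,0.001,0,0,0,0],[0,0,0.002,0,0,0,0],[0,0,0.002,0,0,0,0],[0,0,0.002,0,0,0,0.05],[0,0,0.002,0,0,0,0.05],[0,0,0.002,0,0,0,0.05],[0,0,-0.01,0,0,0,0.06],[0,0,-0.06,0,0,0,0.06],[0,0,-0.12,0,0,0,0.07],[0,0,-0.18,0,0,0,0.08],[0,0,-0.24,0,0,0,0.0854],[0,0,-0.24,0,0,0,0.0854]]' 30
python3 - <<'E'
from h import *
from m import blobs
st(); w=snap('wrist','w6.png'); t=snap('top','t6.png'); s=snap('side','s6.png')
cv2.imwrite('pics/c6.png',np.hstack([cv2.resize(w,(400,300)),cv2.resize(t[130:370,110:470],(400,300))]))
_,K,E=load('t6.png');_,K2,E2=load('s6.png')
for a,b in zip([(370,231),(363,296),(438,304)],[(352,222),(405,258),(457,218)]):
    for im,(u,v),k,e in((t,a,K,E),(s,b,K2,E2)):
        for c in blobs(im,(0,0,0),(180,255,60),(u-25,v-25,u+25,v+25)):
            (x,y),wh,_=cv2.minAreaRect(c); print(round(x,1),round(y,1),np.round(wh),ray(k,e,x,y,.053)[:2].round(4))
E
```

```text
t: 14.68
position: [0.5332, -0.0774, 0.2546]
tcp_rot: [-2.576, 1.787, -0.014]
ft_force: [1.0, 1.1, -1.2]
grip_width: 0.999
grasp_force: 0.0
t 14.68 p [ 0.5332 -0.0774  0.2546] R [[0.35, -0.937, 0.011], [-0.937, -0.35, 0.0], [0.004, -0.01, -1.0]] F [ 1.   1.1 -1.2] M [-0.    0.01 -0.06] g 0.999 0.0
369.0 232.5 [19. 20.] [ 0.5989 -0.2144]
352.5 224.0 [18. 23.] [ 0.5941 -0.2035]
362.5 298.5 [17. 17.] [ 0.4472 -0.2001]
340.0 283.0 [24.  4.] [ 0.4813 -0.1486]
406.0 260.0 [18. 22.] [ 0.4462 -0.194 ]
429.5 312.5 [17. 19.] [ 0.4187 -0.352 ]
457.4 228.5 [21. 17.] [ 0.4175 -0.3458]
```

View pics/c6.png

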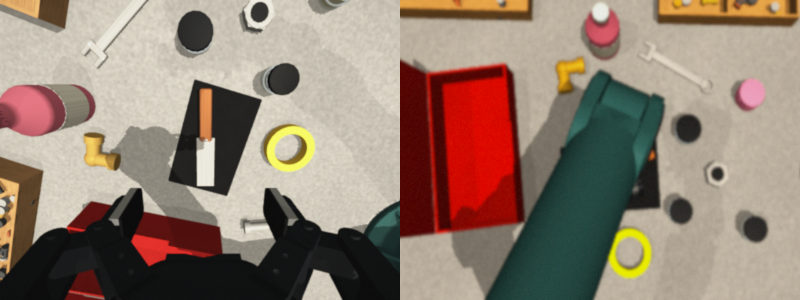

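The pry lies on the mat and the lid is open. Jar C has been knocked to about (0.418,-0.35). I'll cross-check A and B from the wrist picture and work out the move to A.

```bash
python3 - <<'E'
from h import *
from m import blobs
im,K,E=load('w6.png')
for u,v in((313,50),(450,125)):
    for c in blobs(im,(0,0,0),(180,255,60),(u-45,max(v-45,0),u+45,v+45),500):
        (x,y),wh,_=cv2.minAreaRect(c); print(x,y,wh,[ray(K,E,x,y,z)[:2].round(4).tolist() for z in(.05,.056)])
for c in blobs(im,(5,130,60),(20,255,255),(300,130,350,245),300):
    print('handle',[ray(K,E,u,v,.028)[:2].round(4).tolist() for u,v in cv2.boxPoints(cv2.minAreaRect(c))])
rel([.5975,-.211,.12],Rt(8.1)); print(np.round(manip.observe()['joint_positions'],2))
E
```

```text
312.0 49.5 (63.0, 54.0) [[0.5989, -0.2147], [0.5982, -0.2136]]
452.5 126.0 (48.0, 49.0) [[0.4466, -0.1998], [0.4485, -0.199]]
handle [[0.5652, -0.1399], [0.5452, -0.1473], [0.5118, -0.0611], [0.5333, -0.053]]
shift [ 0.1506 -0.0167  0.1288]
turn [  0.     0.09 -77.56]
[-0.38  0.37  0.57  2.04 -0.28  0.81 -2.42]
```

```bash
python3 -m inch '[[0.154,-0.0167,0.06,0,0,-77.6,0.0854],[0.154,-0.0167,0.06,0,0,-77.6,0.0854],[0.154,-0.0167,0.129,0,0,-77.6,0.0854],[0.154,-0.0167,0.129,0,0,-77.6,0.0854],[0.154,-0.0167,0.129,0,0,-77.6,0.0854],[0.154,-0.0167,0.129,0,0,-77.6,0.0854],[0.154,-0.0167,0.129,0,0,-77.6,0.0854],[0.154,-0.0167,0.129,0,0,-77.6,0.0854],[0.154,-0.0167,0.129,0,0,-77.6,0.0854],[0.154,-0.0167,0.129,0,0,-77.6,0.0854]]'
python3 - <<'E'
from h import *
rel([.5985,-.214,.02],Rt(8.1)); print(np.round(manip.observe()['joint_positions'],2))
E
```

```text
t: 16.08
position: [0.5994, -0.2146, 0.1198]
tcp_rot: [-3.134, -0.22, 0.002]
ft_force: [-0.5, 0.5, 0.3]
grip_width: 1.003
grasp_force: 0.0
shift [-0.0007 -0.0007  0.0998]
turn [-0.02  0.06 -0.05]
[ 0.2   0.62  0.1   1.9  -0.1   0.63 -1.06]
```

```bash
python3 -m inch '[[0,0,0.04,0,0,0,0.0854],[0,0,0.075,0,0,0,0.0854],[0,0,0.095,0,0,0,0.0854],[0,0,0.105,0,0,0,0.0854],[0,0,0.105,0,0,0,0.0854],[0,0,0.105,0,0,0,0.03],[0,0,0.105,0,0,0,0.03],[0,0,0.105,0,0,0,0.03],[0,0,0.105,0,0,0,0.03],[0,0,0.105,0,0,0,0.03]]' 40
python3 -m inch '[[0,0,0,0,0,0,0.03],[0,0,-0.02,0,0,0,0.03],[0,0,-0.07,0,0,0,0.03],[0,0,-0.12,0,0,0,0.03],[0,0,-0.16,0,0,0,0.03],[0,0,-0.16,0,0,0,0.03]]' 40
python3 - <<'E'
from h import *
st(); c=np.array([.5534,.2246]);a=np.array([.990,.141]);cx=np.array([-.141,.990])
for o in(.09,0,-.09):
    q=c+o*a-.008*cx; print(q.round(4)); rel([*q,.17],Rt(8.1))
E
```

```text
t: 17.32
position: [0.6007, -0.2152, 0.0166]
tcp_rot: [3.133, 0.222, 0.003]
ft_force: [-0.6, -0.0, 6.0]
grip_width: 0.622
grasp_force: 42.4
t: 18.08
position: [0.6021, -0.2158, 0.18]
tcp_rot: [3.131, 0.222, 0.012]
ft_force: [0.4, -0.5, -1.5]
grip_width: 0.622
grasp_force: 42.5
t 18.07 p [ 0.6021 -0.2158  0.18  ] R [[0.99, 0.141, 0.008], [0.141, -0.99, -0.002], [0.008, 0.004, -1.0]] F [ 0.4 -0.5 -1.5] M [-0.06 -0.05  0.02] g 0.622 42.5
[0.6436 0.2294]
shift [ 0.1039 -0.4348  0.0093]
turn [ 0.2  -0.44  0.01]
[0.5545 0.2167]
shift [ 0.0139 -0.4349  0.0086]
turn [ 0.2  -0.44  0.01]
[0.4654 0.204 ]
shift [-0.0761 -0.4349  0.0079]
turn [ 0.2  -0.44  0.01]
```

```bash
python3 -m inch '[[0.01,-0.03,0.009,0,0,0,0.03],[0.02,-0.08,0.009,0,-0.4,0,0.03],[0.032,-0.13,0.009,0,-0.4,0,0.03],[0.044,-0.18,0.009,0,-0.4,0,0.03],[0.056,-0.23,0.009,0,-0.4,0,0.03],[0.068,-0.28,0.009,0,-0.4,0,0.03],[0.08,-0.33,0.009,0,-0.4,0,0.03],[0.092,-0.38,0.009,0,-0.4,0,0.03],[0.1,-0.415,0.009,0,-0.4,0,0.03],[0.104,-0.435,0.009,0,-0.4,0,0.03],[0.104,-0.435,0.009,0,-0.4,0,0.03],[0.104,-0.435,0.009,0,-0.4,0,0.03]]'
python3 - <<'E'
from h import *
st(); rel([.6436,.2294,.023],Rt(8.1)); snap('top','t7.png');snap('wrist','w7.png')
cv2.imwrite('pics/c7.png',np.hstack([cv2.resize(cv2.imread('pics/w7.png'),(400,300)),cv2.resize(cv2.imread('pics/t7.png')[130:370,60:420],(400,300))]))
E
```

```text
t: 19.58
position: [0.6411, 0.2274, 0.1659]
tcp_rot: [3.131, 0.218, -0.013]
ft_force: [0.3, -0.5, -2.0]
grip_width: 0.62
grasp_force: 42.6
t 19.57 p [0.6411 0.2274 0.1659] R [[0.99, 0.139, -0.008], [0.139, -0.99, -0.003], [-0.008, 0.002, -1.0]] F [ 0.3 -0.5 -2. ] M [-0.   -0.03  0.02] g 0.62 42.6
shift [ 0.0039 -0.002   0.1429]
turn [ 0.13  0.47 -0.13]
```

View pics/c7.png

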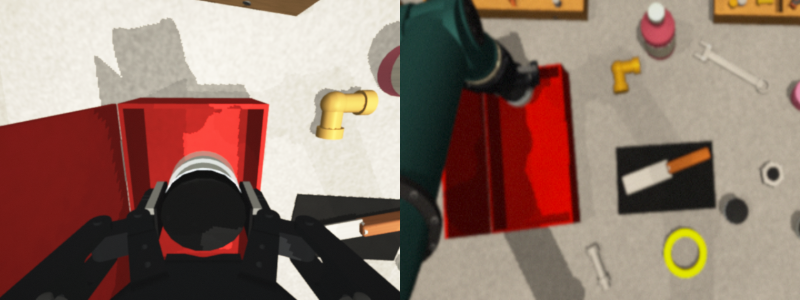

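The wrist view shows the jar over the case's far end with the fingers clear of the walls. I'll descend partway and check the arm against the lid.

```bash
python3 -m inch '[[0.004,-0.002,0.03,0,0.4,0,0.03],[0.004,-0.002,0.06,0,0.4,0,0.03],[0.004,-0.002,0.09,0,0.4,0,0.03],[0.004,-0.002,0.11,0,0.4,0,0.03],[0.004,-0.002,0.12,0,0.4,0,0.03],[0.004,-0.002,0.12,0,0.4,0,0.03]]'
python3 - <<'E'
from h import *
s=st(); print(s['effort']); rel([.6436,.2294,.023],Rt(8.1)); snap('side','s8.png');snap('wrist','w8.png')
cv2.imwrite('pics/c8.png',np.hstack([cv2.resize(cv2.imread('pics/w8.png'),(400,300)),cv2.resize(cv2.imread('pics/s8.png'),(400,300))]))
E
```

```text
t: 20.42
position: [0.6441, 0.2325, 0.046]
tcp_rot: [3.133, 0.222, -0.001]
ft_force: [0.5, -0.4, -1.6]
grip_width: 0.622
grasp_force: 42.6
t 20.43 p [0.6441 0.2325 0.046 ] R [[0.99, 0.141, -0.0], [0.141, -0.99, -0.0], [-0.001, 0.0, -1.0]] F [ 0.5 -0.4 -1.6] M [0.02 0.03 0.  ] g 0.622 42.6
[ 1.43793086e-01 -5.67226410e+01  2.88093142e+00 -1.33241826e+01
  8.50211887e-03 -2.26728473e-02  2.53581318e-03]
shift [-0.0009  0.003   0.023 ]
turn [ 0.02  0.03 -0.  ]
```

View pics/c8.png

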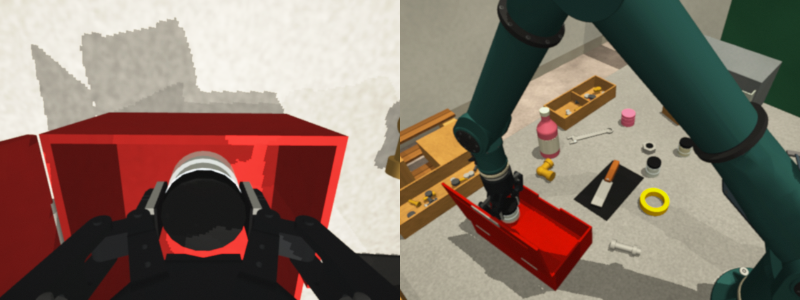

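The arm is well clear of the lid and the jar is centred between the walls. Now I set it down.

```bash
python3 -m inch '[[0,0.002,0.008,0,0,0,0.03],[0,0.003,0.014,0,0,0,0.03],[0,0.003,0.019,0,0,0,0.03],[0,0.003,0.022,0,0,0,0.03],[0,0.003,0.024,0,0,0,0.03],[0,0.003,0.025,0,0,0,0.03],[0,0.003,0.025,0,0,0,0.03]]'
python3 -c "
from h import *
st()"
```

```text
t: 21.4
position: [0.6444, 0.2301, 0.0217]
tcp_rot: [-3.134, -0.223, 0.0]
ft_force: [-1.9, 0.0, 3.1]
grip_width: 0.621
grasp_force: 43.0
t 21.4 p [0.6444 0.2301 0.0217] R [[0.99, 0.141, -0.0], [0.141, -0.99, 0.0], [-0.0, -0.0, -1.0]] F [-1.9  0.   3.1] M [-0.08  0.31 -0.04] g 0.621 43.0
```

```bash
python3 -m inch '[[0,0,0,0,0,0,0.056],[0,0,0,0,0,0,0.062],[0,0,0,0,0,0,0.068],[0,0,0,0,0,0,0.068],[0,0,0,0,0,0,0.068],[0,0,-0.02,0,0,0,0.068],[0,0,-0.06,0,0,0,0.068],[0,0,-0.11,0,0,0,0.068],[0,0,-0.15,0,0,0,0.068],[0,0,-0.15,0,0,0,0.068],[0,0,-0.15,0,0,0,0.068]]' 30
python3 - <<'E'
from h import *
from m import blobs
st(); t=snap('top','t9.png'); s=snap('side','s9.png')
_,K,E=load('t9.png')
for u,v in[(363,296),(430,312)]:
    for c in blobs(t,(0,0,0),(180,255,60),(u-18,v-18,u+25,v+25)):
        (x,y),wh,_=cv2.minAreaRect(c); print(round(x,1),round(y,1),np.round(wh),ray(K,E,x,y,.056)[:2].round(4))
rel([.4475,-.1995,.12],Rt(8.1))
E
```

```text
t: 22.78
position: [0.6441, 0.2299, 0.1718]
tcp_rot: [-3.133, -0.223, -0.0]
ft_force: [0.7, 0.1, -0.7]
grip_width: 0.797
grasp_force: 0.0
t 22.77 p [0.6441 0.2299 0.1718] R [[0.99, 0.141, 0.0], [0.141, -0.99, 0.0], [0.0, -0.0, -1.0]] F [ 0.7  0.1 -0.7] M [-0.01 -0.   -0.08] g 0.797 0.0
362.5 298.0 [18. 17.] [ 0.4483 -0.1998]
429.5 313.0 [18. 19.] [ 0.4176 -0.3513]
shift [-0.2545  0.3971  0.051 ]
turn [0.03 0.15 0.04]
```

```bash
python3 -m inch '[[-0.0255,0.04,0,0,0,0,0.0854],[-0.056,0.087,0,0,0,0,0.0854],[-0.084,0.131,0,0,0,0,0.0854],[-0.112,0.175,0,0,0,0,0.0854],[-0.14,0.218,0,0,0,0,0.0854],[-0.168,0.262,0,0,0,0,0.0854],[-0.196,0.306,0,0,0,0,0.0854],[-0.224,0.35,0,0,0,0,0.0854],[-0.245,0.382,0.03,0,0,0,0.0854],[-0.2545,0.397,0.051,0,0,0,0.0854],[-0.2545,0.397,0.051,0,0,0,0.0854],[-0.2545,0.397,0.051,0,0,0,0.0854]]'
python3 -m inch '[[0,0,0,0,0,0,0.0854],[0,0,0,0,0,0,0.0854]]'
python3 - <<'E'
from h import *
rel([.448,-.1995,.016],Rt(8.1)); print(np.round(manip.observe()['joint_positions'],2))
E
```

```text
t: 24.38
position: [0.4492, -0.1981, 0.1202]
tcp_rot: [-3.133, -0.224, 0.0]
ft_force: [0.8, -0.2, 0.2]
grip_width: 1.002
grasp_force: 0.0
t: 24.62
position: [0.4496, -0.1982, 0.1209]
tcp_rot: [3.133, 0.226, 0.002]
ft_force: [0.6, 0.8, -0.4]
grip_width: 0.999
grasp_force: 0.0
shift [-0.0019  0.001   0.1049]
turn [ 0.02 -0.08  0.14]
[ 0.25  0.48  0.1   2.22 -0.11  0.45 -0.99]
```

```bash
python3 -m inch '[[-0.002,0.001,0.04,0,0,0,0.0854],[-0.002,0.001,0.075,0,0,0,0.0854],[-0.002,0.001,0.095,0,0,0,0.0854],[-0.002,0.001,0.103,0,0,0,0.0854],[-0.002,0.001,0.103,0,0,0,0.0854],[-0.002,0.001,0.103,0,0,0,0.03],[-0.002,0.001,0.103,0,0,0,0.03],[-0.002,0.001,0.103,0,0,0,0.03],[-0.002,0.001,0.103,0,0,0,0.03],[-0.002,0.001,0.103,0,0,0,0.03],[-0.002,0.001,0.103,0,0,0,0.03]]' 40
python3 -m inch '[[0,0,-0.02,0,0,0,0.03],[0,0,-0.07,0,0,0,0.03],[0,0,-0.12,0,0,0,0.03],[0,0,-0.16,0,0,0,0.03],[0,0,-0.16,0,0,0,0.03],[0,0,-0.16,0,0,0,0.03]]' 40
python3 - <<'E'
from h import *
st(); rel([.5545,.2167,.17],Rt(8.1))
E
```

```text
t: 26.0
position: [0.4473, -0.2003, 0.0183]
tcp_rot: [3.133, 0.223, 0.002]
ft_force: [0.3, 0.2, 5.0]
grip_width: 0.553
grasp_force: 40.5
t: 26.75
position: [0.446, -0.1998, 0.1769]
tcp_rot: [-3.133, -0.223, 0.001]
ft_force: [0.2, 0.8, -1.8]
grip_width: 0.552
grasp_force: 41.9
t 26.75 p [ 0.446  -0.1998  0.1769] R [[0.99, 0.142, -0.001], [0.142, -0.99, 0.0], [-0.001, -0.001, -1.0]] F [ 0.2  0.8 -1.8] M [0.01 0.06 0.04] g 0.552 41.9
shift [ 0.1664 -0.397   0.007 ]
turn [-0.03  0.05  0.04]
```

```bash
python3 -m inch '[[0.013,-0.03,0,0,0,0,0.03],[0.033,-0.08,0,0,0,0,0.03],[0.053,-0.128,0,0,0,0,0.03],[0.073,-0.176,0,0,0,0,0.03],[0.093,-0.224,0,0,0,0,0.03],[0.113,-0.272,0,0,0,0,0.03],[0.133,-0.32,0,0,0,0,0.03],[0.15,-0.36,0,0,0,0,0.03],[0.162,-0.387,0.007,0,0,0,0.03],[0.166,-0.397,0.007,0,0,0,0.03],[0.166,-0.397,0.007,0,0,0,0.03],[0.166,-0.397,0.007,0,0,0,0.03]]'
python3 -m inch '[[0,0,0.04,0,0,0,0.03],[0,0,0.08,0,0,0,0.03],[0,0,0.11,0,0,0,0.03],[0,0,0.125,0,0,0,0.03],[0,0,0.125,0,0,0,0.03],[0,0,0.125,0,0,0,0.03]]'
python3 - <<'E'
from h import *
st(); rel([.5545,.2167,.023],Rt(8.1))
E
```

```text
t: 28.25
position: [0.5546, 0.2138, 0.1699]
tcp_rot: [3.132, 0.219, -0.002]
ft_force: [-0.4, -0.0, -0.8]
grip_width: 0.551
grasp_force: 42.0
t: 29.0
position: [0.556, 0.2161, 0.0465]
tcp_rot: [-3.133, -0.222, -0.003]
ft_force: [-0.8, 0.5, -1.4]
grip_width: 0.551
grasp_force: 42.0
t 29.0 p [0.556  0.2161 0.0465] R [[0.99, 0.141, 0.002], [0.141, -0.99, 0.001], [0.002, -0.0, -1.0]] F [-0.8  0.5 -1.4] M [-0.   -0.06 -0.04] g 0.551 42.0
shift [-0.0015 -0.0008  0.0235]
turn [-0.02 -0.12 -0.01]
```

```bash
python3 -m inch '[[0,0,0.008,0,0,0,0.03],[0,0,0.014,0,0,0,0.03],[0,0,0.019,0,0,0,0.03],[0,0,0.022,0,0,0,0.03],[0,0,0.024,0,0,0,0.03],[0,0,0.024,0,0,0,0.03],[0,0,0.024,0,0,0,0.03]]'
python3 -c "
from h import *
st()"
```

```text
t: 29.88
position: [0.5547, 0.2162, 0.0233]
tcp_rot: [-3.133, -0.223, 0.001]
ft_force: [-3.6, -1.0, 15.4]
grip_width: 0.552
grasp_force: 43.6
t 29.88 p [0.5547 0.2162 0.0233] R [[0.99, 0.141, -0.001], [0.141, -0.99, 0.0], [-0.001, -0.0, -1.0]] F [-3.6 -1.  15.4] M [-0.37  0.73 -0.04] g 0.552 43.6
```

Firmly seated. Release and rise, then go for jar C at (0.418,-0.351).

```bash
python3 -m inch '[[0,0,-0.001,0,0,0,0.05],[0,0,-0.001,0,0,0,0.056],[0,0,-0.001,0,0,0,0.066],[0,0,-0.001,0,0,0,0.066],[0,0,-0.001,0,0,0,0.066],[0,0,-0.02,0,0,0,0.066],[0,0,-0.06,0,0,0,0.066],[0,0,-0.11,0,0,0,0.066],[0,0,-0.15,0,0,0,0.066],[0,0,-0.15,0,0,0,0.066],[0,0,-0.15,0,0,0,0.066]]' 30
python3 - <<'E'
from h import *
from m import blobs
st(); t=snap('top','t10.png'); s=snap('side','s10.png')
_,K,E=load('t10.png')
for u,v in[(430,312)]:
    for c in blobs(t,(0,0,0),(180,255,60),(u-35,v-35,u+35,v+35)):
        (x,y),wh,_=cv2.minAreaRect(c); print(round(x,1),round(y,1),np.round(wh),ray(K,E,x,y,.056)[:2].round(4))
rel([.4178,-.3515,.12],Rt(8.1))
E
```

```text
t: 31.25
position: [0.5546, 0.2161, 0.1718]
tcp_rot: [-3.133, -0.223, -0.0]
ft_force: [-0.8, -0.6, -0.5]
grip_width: 0.77
grasp_force: 0.0
t 31.25 p [0.5546 0.2161 0.1718] R [[0.99, 0.142, 0.0], [0.142, -0.99, 0.0], [0.0, -0.0, -1.0]] F [-0.8 -0.6 -0.5] M [-0.01  0.06  0.01] g 0.77 0.0
429.5 313.0 [18. 19.] [ 0.4176 -0.3513]
shift [-0.215   0.5423  0.0512]
turn [0.04 0.13 0.04]
```

```bash
python3 -m inch '[[-0.016,0.04,0,0,0,0,0.0854],[-0.036,0.09,0,0,0,0,0.0854],[-0.057,0.143,0,0,0,0,0.0854],[-0.078,0.196,0,0,0,0,0.0854],[-0.099,0.249,0,0,0,0,0.0854],[-0.12,0.302,0,0,0,0,0.0854],[-0.141,0.355,0,0,0,0,0.0854],[-0.162,0.408,0,0,0,0,0.0854],[-0.183,0.461,0,0,0,0,0.0854],[-0.204,0.514,0.02,0,0,0,0.0854],[-0.215,0.542,0.051,0,0,0,0.0854],[-0.215,0.542,0.051,0,0,0,0.0854]]'
python3 -m inch '[[0,0,0,0,0,0,0.0854],[0,0,0,0,0,0,0.0854],[0,0,0,0,0,0,0.0854]]'
python3 - <<'E'
from h import *
rel([.4178,-.3515,.016],Rt(8.1)); print(np.round(manip.observe()['joint_positions'],2))
E
```

```text
t: 32.85
position: [0.4154, -0.3523, 0.1173]
tcp_rot: [-3.131, -0.214, 0.009]
ft_force: [-0.7, 0.3, 0.8]
grip_width: 1.0
grasp_force: 0.0
t: 33.22
position: [0.4198, -0.3497, 0.121]
tcp_rot: [3.133, 0.226, 0.002]
ft_force: [0.0, 0.1, -0.1]
grip_width: 1.002
grasp_force: 0.0
shift [-0.0024  0.0015  0.105 ]
turn [ 0.02 -0.06  0.17]
[ 0.53  0.53  0.11  2.1  -0.11  0.52 -0.7 ]
```

```bash
python3 -m inch '[[-0.002,0.001,0.04,0,0,0,0.0854],[-0.002,0.001,0.075,0,0,0,0.0854],[-0.002,0.001,0.095,0,0,0,0.0854],[-0.002,0.001,0.103,0,0,0,0.0854],[-0.002,0.001,0.103,0,0,0,0.0854],[-0.002,0.001,0.103,0,0,0,0.03],[-0.002,0.001,0.103,0,0,0,0.03],[-0.002,0.001,0.103,0,0,0,0.03],[-0.002,0.001,0.103,0,0,0,0.03],[-0.002,0.001,0.103,0,0,0,0.03],[-0.002,0.001,0.103,0,0,0,0.03]]' 40
python3 -m inch '[[0,0,-0.02,0,0,0,0.03],[0,0,-0.07,0,0,0,0.03],[0,0,-0.12,0,0,0,0.03],[0,0,-0.16,0,0,0,0.03],[0,0,-0.16,0,0,0,0.03],[0,0,-0.16,0,0,0,0.03]]' 40
python3 - <<'E'
from h import *
st(); rel([.4654,.204,.17],Rt(8.1))
E
```

```text
t: 34.6
position: [0.4175, -0.3524, 0.0183]
tcp_rot: [3.133, 0.223, 0.002]
ft_force: [-0.9, 0.7, 7.1]
grip_width: 0.555
grasp_force: 40.7
t: 35.35
position: [0.4161, -0.3512, 0.1764]
tcp_rot: [-3.132, -0.223, 0.002]
ft_force: [-0.2, 0.1, -1.2]
grip_width: 0.551
grasp_force: 42.0
t 35.35 p [ 0.4161 -0.3512  0.1764] R [[0.99, 0.141, -0.002], [0.141, -0.99, 0.001], [-0.001, -0.001, -1.0]] F [-0.2  0.1 -1.2] M [0.01 0.01 0.01] g 0.551 42.0
shift [ 0.1274 -0.5427  0.007 ]
turn [-0.08  0.08  0.03]
```

```bash
python3 -m inch '[[0.02,-0.03,0,0,0,0,0.03],[0.05,-0.08,0,0,0,0,0.03],[0.07,-0.13,0,0,0,0,0.03],[0.09,-0.18,0,0,0,0,0.03],[0.1,-0.23,0,0,0,0,0.03],[0.11,-0.28,0,0,0,0,0.03],[0.115,-0.33,0,0,0,0,0.03],[0.12,-0.38,0,0,0,0,0.03],[0.123,-0.43,0,0,0,0,0.03],[0.127,-0.48,0,0,0,0,0.03],[0.127,-0.52,0.007,0,0,0,0.03],[0.127,-0.543,0.007,0,0,0,0.03]]'
python3 -m inch '[[0,0,0,0,0,0,0.03],[0,0,0,0,0,0,0.03],[0,0,0.04,0,0,0,0.03],[0,0,0.08,0,0,0,0.03],[0,0,0.11,0,0,0,0.03],[0,0,0.125,0,0,0,0.03],[0,0,0.125,0,0,0,0.03],[0,0,0.125,0,0,0,0.03]]'
python3 - <<'E'
from h import *
st(); rel([.4654,.204,.023],Rt(8.1))
E
```

```text
t: 36.85
position: [0.4635, 0.2055, 0.1677]
tcp_rot: [3.132, 0.228, -0.008]
ft_force: [0.5, -0.0, -0.9]
grip_width: 0.552
grasp_force: 42.1
t: 37.85
position: [0.4668, 0.2033, 0.0461]
tcp_rot: [-3.133, -0.221, -0.003]
ft_force: [-0.0, -0.8, -2.0]
grip_width: 0.552
grasp_force: 42.0
t 37.85 p [0.4668 0.2033 0.0461] R [[0.99, 0.141, 0.002], [0.141, -0.99, 0.001], [0.002, -0.0, -1.0]] F [-0.  -0.8 -2. ] M [0.01 0.01 0.04] g 0.552 42.0
shift [-0.0013 -0.0008  0.0231]
turn [-0.02 -0.09 -0.01]
```

```bash
python3 -m inch '[[0,0,0.008,0,0,0,0.03],[0,0,0.014,0,0,0,0.03],[0,0,0.019,0,0,0,0.03],[0,0,0.022,0,0,0,0.03],[0,0,0.0235,0,0,0,0.03],[0,0,0.0235,0,0,0,0.03],[0,0,0.0235,0,0,0,0.03]]'
python3 -m inch '[[0,0,0,0,0,0,0.05],[0,0,0,0,0,0,0.056],[0,0,0,0,0,0,0.066],[0,0,0,0,0,0,0.066],[0,0,0,0,0,0,0.066],[0,0,-0.02,0,0,0,0.066],[0,0,-0.06,0,0,0,0.066],[0,0,-0.11,0,0,0,0.066],[0,0,-0.15,0,0,0,0.066],[0.03,0.06,-0.17,0,0,0,0.05],[0.06,0.12,-0.17,0,0,0,0.02],[0.06,0.12,-0.17,0,0,0,0]]' 30
python3 - <<'E'
from h import *
st(); t=snap('top','t11.png'); s=snap('side','s11.png'); w=snap('wrist','w11.png')
cv2.imwrite('pics/c11.png',np.vstack([np.hstack([cv2.resize(w,(400,300)),cv2.resize(t[130:370,60:420],(400,300))]),np.hstack([cv2.resize(s,(400,300)),s[180:480,60:460]])]))
E
```

```text
t: 38.72
position: [0.4657, 0.2035, 0.0233]
tcp_rot: [-3.133, -0.223, 0.0]
ft_force: [-2.9, -1.5, 14.2]
grip_width: 0.55
grasp_force: 43.8
t: 40.22
position: [0.5445, 0.0866, 0.1924]
tcp_rot: [3.131, 0.208, 0.003]
ft_force: [-0.5, 0.7, -0.1]
grip_width: 0.169
grasp_force: 0.0
t 40.23 p [0.5445 0.0866 0.1924] R [[0.991, 0.132, 0.002], [0.132, -0.991, -0.003], [0.002, 0.004, -1.0]] F [-0.5  0.7 -0.1] M [-0.    0.03  0.02] g 0.169 0.0
```

View pics/c11.png

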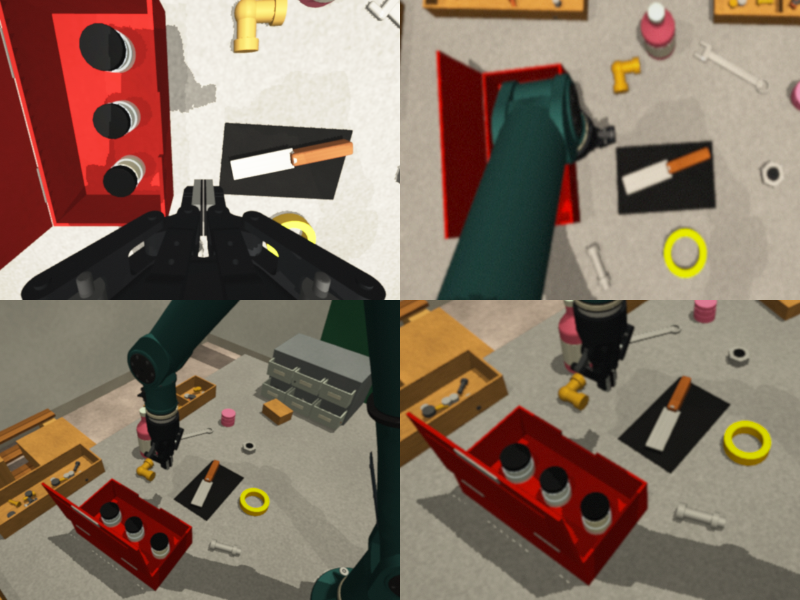

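All three jars stand in the case, the pry is on its mat and the lid is open. Next the closed fingers go over and behind the lid.

```bash
python3 -m inch '[[0,0,-0.05,0,0,0,0],[0,0,-0.1,0,0,0,0],[0,0,-0.13,0,0,0,0],[0,0,-0.13,0,0,0,0]]'
python3 - <<'E'
from h import *
st(); rel([.532,.373,.32],Rt(8.1))
E
```

```text
t: 40.88
position: [0.5425, 0.0956, 0.3238]
tcp_rot: [-3.132, -0.229, -0.006]
ft_force: [0.2, -0.5, -0.1]
grip_width: -0.001
grasp_force: 0.0
t 40.88 p [0.5425 0.0956 0.3238] R [[0.989, 0.145, 0.004], [0.145, -0.989, 0.002], [0.004, -0.001, -1.0]] F [ 0.2 -0.5 -0.1] M [0.02 0.02 0.03] g -0.001 0.0
shift [ 0.0299 -0.276   0.0043]
turn [-0.08 -0.23  0.25]
```

```bash
python3 -m inch '[[0.005,-0.04,0,0,0,0,0],[0.01,-0.09,0,0,0,0,0],[0.015,-0.14,0,0,0,0,0],[0.02,-0.19,0,0,0,0,0],[0.025,-0.24,0,0,0,0,0],[0.03,-0.276,0,0,0,0,0],[0.03,-0.276,0,0,0,0,0],[0.03,-0.276,0,0,0,0,0]]'
python3 -m inch '[[0,0,0.03,0,0,0,0],[0,0,0.06,0,0,0,0],[0,0,0.09,0,0,0,0],[0,0,0.11,0,0,0,0],[0,0,0.114,0,0,0,0],[0,0,0.114,0,0,0,0]]'
python3 - <<'E'
from h import *
st(); snap('side','s12.png'); w=snap('wrist','w12.png')
cv2.imwrite('pics/c12.png',np.hstack([cv2.resize(w,(400,300)),cv2.resize(cv2.imread('pics/s12.png'),(400,300))]))
h=np.array([.5534,.2246])+.08*np.array([-.141,.99])
rel([*(h+.034*np.array([-.141,.99])),.21],Rt(8.1))
E
```

```text
t: 41.88
position: [0.5315, 0.3699, 0.3199]
tcp_rot: [3.131, 0.224, -0.005]
ft_force: [0.7, -0.2, -0.2]
grip_width: -0.001
grasp_force: 0.0
t: 42.62
position: [0.5333, 0.3696, 0.208]
tcp_rot: [3.133, 0.221, -0.0]
ft_force: [0.1, -0.1, -0.1]
grip_width: 0.002
grasp_force: 0.0
t 42.62 p [0.5333 0.3696 0.208 ] R [[0.99, 0.14, 0.0], [0.14, -0.99, -0.001], [-0.0, 0.001, -1.0]] F [ 0.1 -0.1 -0.1] M [ 0.05 -0.    0.  ] g 0.002 0.0
shift [-0.001   0.0333 -0.0012]
turn [-0.04 -0.09 -0.01]
```

View pics/c12.png

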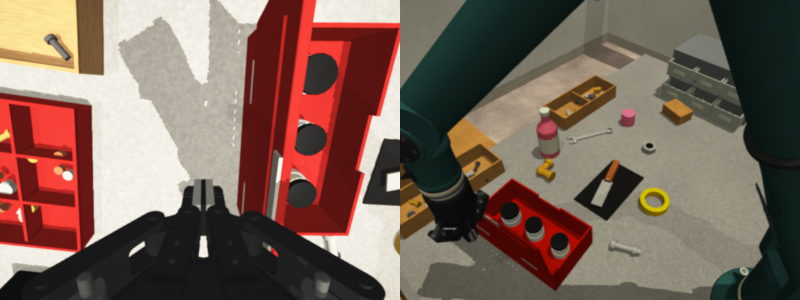

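The closed fingers are behind the lid and clear of it. I'll raise slightly, then sweep the lid over along its arc.

```bash
python3 -m inch '[[0,0.01,-0.022,0,0,0,0],[0,0.03,-0.022,0,0,0,0],[0,0.048,-0.022,0,0,0,0],[0,0.061,-0.022,0,0,0,0],[0,0.073,-0.021,0,0,0,0],[0,0.087,-0.018,0,0,0,0],[0,0.101,-0.014,0,0,0,0],[0,0.111,-0.01,0,0,0,0],[0,0.121,-0.006,0,0,0,0],[0,0.13,0,0,0,0,0],[0,0.139,0.006,0,0,0,0],[0,0.139,0.006,0,0,0,0]]'
python3 - <<'E'
from h import *
st(); snap('side','s13.png'); w=snap('wrist','w13.png')
cv2.imwrite('pics/c13.png',np.hstack([cv2.resize(w,(400,300)),cv2.resize(cv2.imread('pics/s13.png'),(400,300))]))
E
```

```text
t: 44.22
position: [0.5525, 0.2315, 0.201]
tcp_rot: [3.133, 0.22, -0.002]
ft_force: [-0.1, 0.3, 0.3]
grip_width: -0.001
grasp_force: 0.0
t 44.23 p [0.5525 0.2315 0.201 ] R [[0.99, 0.14, -0.001], [0.14, -0.99, -0.001], [-0.001, 0.001, -1.0]] F [-0.1  0.3  0.3] M [ 0.02 -0.    0.03] g -0.001 0.0
```

View pics/c13.png

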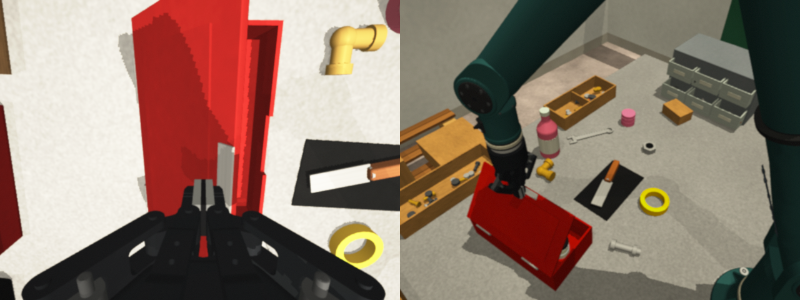

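The lid is past halfway, with the fingertips on its outer face near the strip. Continue.

```bash
python3 -m inch '[[0,0.009,0.007,0,0,0,0],[0,0.017,0.014,0,0,0,0],[0,0.031,0.03,0,0,0,0],[0,0.037,0.039,0,0,0,0],[0,0.043,0.0485,0,0,0,0],[0,0.052,0.0685,0,0,0,0],[0,0.055,0.079,0,0,0,0],[0,0.057,0.0895,0,0,0,0],[0,0.058,0.098,0,0,0,0],[0,0.059,0.105,0,0,0,0],[0,0.06,0.11,0,0,0,0],[0,0.06,0.111,0,0,0,0]]'
python3 -m inch '[[0,0,0.001,0,0,0,0],[0,0,0.001,0,0,0,0],[0,0,0.001,0,0,0,0]]'
```

```text
t: 45.82
position: [0.5611, 0.1742, 0.0915]
tcp_rot: [-3.133, -0.223, 0.0]
ft_force: [-2.3, -0.6, 11.4]
grip_width: -0.003
grasp_force: 5.6
t: 46.2
position: [0.5611, 0.1742, 0.0915]
tcp_rot: [-3.133, -0.223, -0.0]
ft_force: [-4.6, -0.2, 12.9]
grip_width: -0.001
grasp_force: 6.1
```

```bash
python3 -m inch '[[0,0,0.001,0,0,0,0],[0,0,0.002,0,0,0,0],[0,0,0.002,0,0,0,0],[0,0,0,0,0,0,0],[0,0,-0.02,0,0,0,0],[0,0,-0.07,0,0,0,0],[0,0.05,-0.12,0,0,0,0],[0,0.11,-0.15,0,0,0,0],[0,0.17,-0.18,0,0,0,0],[0,0.23,-0.18,0,0,0,0],[0,0.29,-0.18,0,0,0,0],[0,0.29,-0.18,0,0,0,0]]'
python3 -m inch '[[0,0,0,0,0,0,0],[0,0,0,0,0,0,0],[0,0,0,0,0,0,0]]'
python3 - <<'E'
from h import *
from m import blobs
st(); t=snap('top','t14.png'); s=snap('side','s14.png')
_,K,E=load('t14.png')
r=blobs(t,(0,150,80),(8,255,255),(110,160,230,340),2000)[0]
for u,v in cv2.approxPolyDP(cv2.convexHull(r),5,True)[:,0]: print(u,v,ray(K,E,u,v,.091)[:2].round(4))
cv2.imwrite('pics/c14.png',np.hstack([cv2.resize(t,(400,300)),cv2.resize(s,(400,300))]))
E
```

```text
t: 47.7
position: [0.6019, -0.1205, 0.2703]
tcp_rot: [3.131, 0.208, 0.002]
ft_force: [-0.0, 0.9, -0.5]
grip_width: -0.002
grasp_force: 0.0
t: 48.08
position: [0.6021, -0.1109, 0.2696]
tcp_rot: [-3.132, -0.228, 0.001]
ft_force: [-0.1, 0.2, -0.2]
grip_width: 0.003
grasp_force: 0.0
t 48.08 p [ 0.6021 -0.1109  0.2696] R [[0.989, 0.145, -0.0], [0.145, -0.989, 0.001], [-0.0, -0.001, -1.0]] F [-0.1  0.2 -0.2] M [-0.01  0.03 -0.02] g 0.003 0.0
204 181 [0.7038 0.1641]
215 307 [0.4227 0.1257]
142 316 [0.4004 0.2832]
134 188 [0.6844 0.3209]
```

View pics/c14.png

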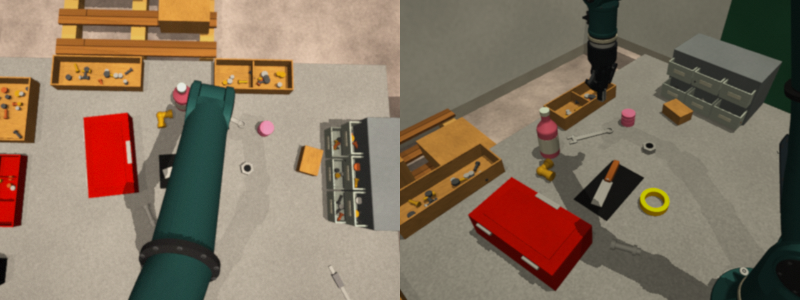

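The lid is shut, its corners match the opening measurement, the pry is on the mat, the bystanders are in place and the robot is clear. Handing in.

```bash
python3 -c "
from station import manip
print(manip.job_done())"
```

```text
the job is handed in; nothing more can be done
None
```

The job is handed in, no verdict returned: lid pried and swung open, all three jars present set upright in the case, lid shut again, and the pry blade back on its mat, with the last pictures showing the other things undisturbed.

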